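# Seat the filter disc in the filter block

### The job

Push the large filter disc with the fingertips across the top of the grey filter block until it drops into the empty round recess and sits flat in it, then push the keeper arm round by its upright pin until it is fully closed over the disc. Do not pick the disc up off the block, and leave the small disc and the other things standing about as they are; finish clear of everything.

Things in the scene. Friction and masses are not known exactly. Their poses are not given: they have to be found in the camera images.
- filter_block: Fixed grey slab, 140 mm (its x) by 240 mm (its y) by 22 mm high, lying on the worktop; origin at the centre of its underside, z up. Its flat top (the deck, 22 mm above the worktop) has two round recesses, each 12 mm deep: a large empty one (50 mm across) at x -10, y -30 mm and a small one (35 mm across) at x -36, y -86 mm that already holds the small disc. The large disc lies loose on the +y half of the deck.
- filter_disc: The loose large disc: dark steel frame with a white window, 46 mm across, 12 mm thick, about 60 g; origin at the centre of its underside, z up. It fits the large recess with about 2 mm play all round, and when seated its top is flush with the deck (origin 12 mm below the deck).
- recess (a point): Centre of the mouth of the large recess, at deck height; axes as the block's.
- keeper_hinge (a point): Pivot axis (vertical) of the keeper arm, on the deck at x 52, y -30 mm of the block; the pivot is 18 mm across and rises 10 mm above the deck.
- keeper_pin (a point): Top centre of the keeper's upright steel pin, 10 mm thick, 62 mm from the pivot. The pin stands on the end of the flat aluminium arm (11 mm wide, from 3 to 7 mm above the deck) and its top is 36 mm above the deck.
- keeper (a joint): Angle of the keeper arm, rad: 0 = closed against its stop, arm pointing to the block's -x from the pivot, pin right above the centre of the large recess; it grows as the arm swings open towards the block's -y, to 1.6. It stays where it is left (stiff pivot, about 1 N at the pin). It cannot close while the disc lies on the deck in its way.
- small_disc: Small disc of the same make, 32 mm across, 12 mm thick, seated flush in the small recess; to stay there. Origin at the centre of its underside.
- oil_drop: Bystander: small brown dropper bottle, 34 mm across, 78 mm tall, standing behind the block. Origin at the centre of its underside.
- capillary_vial: Bystander: upright vial with a cap, 19 mm across, 90 mm tall, standing behind the block. Origin at the centre of its underside.
- tube_a: Bystander: capped sample tube, 15 mm thick, 89 mm long, lying beyond the block's -y end. Origin at the centre of its underside.
- marker: Bystander: black marker pen, 12 mm thick, 144 mm long, lying in front of the block. Origin at the centre of its underside.
- white_puck: Bystander: white rounded sensor, 34 x 55 x 16 mm, lying beyond the block's +y end. Origin at the centre of its underside.
There are look-alikes about, which are no part of the job. Leave any orange or purple look-alike of the filter_disc alone.

How it is judged:
By the outcome, as a careful person would: the job done as asked, in the order asked, and still so for the second after the job is handed in, with the robot touching nothing.
It also fails if it takes over 45 s, if anything falls off the work surface, if the arm or the gripper's body presses on something with over 40 N, if the wrist force passes 120 N, or if a joint passes its speed limit or range.

### The arm

A 6-joint arm with a two-finger parallel gripper is mounted at the origin on a cart in front of the work surface, level with it; the furniture and walls round the work are solid. World frame = base frame: x ahead of the robot, y to its left, z up, the work surface at z = 0. Lengths are in m, angles in degrees, forces in N, time in s.
With the tool pointing down it reaches from about 0.4 to 0.925 m from the base axis. Payload 3.4 kg.
Tool frame: the origin (TCP) lies between the finger pads; the fingertips stand 19 mm ahead of it and the grasp point (between the pads) is the TCP (nose_length is the distance from the TCP to the fingertips, in m); z points along the fingers, y is the line along which they close (so a half turn about z gives the same grasp; the last joint's range is limited). The gripper opens to 85 mm and grips with 20 to 120 N. Pads are 22 mm wide; open, the fingers measure 114 mm over their backs; the gripper's body (76 mm by 85 mm) begins 54 mm behind the grasp point. The pads swing forward as they close: fully open they stand 13 mm farther back than shut.
Start: joints at [-77.263, 17.578, 86.31, -0, 76.112, -4.211], TCP at [0.168, -0.55, 0.25] pointing down, gripper open.
Joint ranges: [-179.03, 179.03], [-60, 130.46], [8.19, 133.38], [-81.62, 261.62], [5.75, 156.47], [-153.77, 153.77]. Speed limits (degrees/s): [147.25, 147.25, 180, 180, 180, 180].

### API

Orientations are given as [roll, pitch, yaw] about the fixed x, y, z axes, in that order (R = Rz(yaw) Ry(pitch) Rx(roll)).
In Python, from rig import * gives the robot as it stands. Calls block until the motion is done:
- goto(position, orientation): joint-space move of the TCP to a pose.
- servo_line(position, attitude=None, max_speed=0.15): straight line of the TCP; attitude=None keeps the orientation; max_speed is the mean speed in m/s.
- move_joints(angles): joint-space move.
- grip(opening): finger opening in m; the grip force is fixed at half the most; returns when the fingers have stopped.
- hold(seconds).
- ik(position, orientation): joint angles nearest the present ones, or None.
- get_state(): the state.
- camera(name): name is "side" or "top"; returns a dict with "frame" (384x512x3 uint8, blue, green, red), "mtx" (3x3 intrinsics, pixels), "R" (3x3) and "t" (3): a world point X has camera coordinates R X + t. Camera axes: x right, y down, z forward; pixel columns grow to the right and rows downward; lengths in m; the calibration is good to about 2 mm. A picture is of the moment at which its call begins. There is no depth.
A pose or a line that the arm cannot do raises IKError and nothing moves.
- finish_job(): hands the job in; it is judged then, once.
The state is a dict: "clock": time; "qpos": joint angles; "qvel": joint speeds; "joint_efforts": joint torques, N m; "tcp_pos": TCP position; "ee_rot": TCP orientation; "wrist_force": force on the tool from outside, world axes, zero at the start; "ft_torque": the same for the moment, N m; "grip_width": finger opening in m; "grasp_force": force on a finger pad.
Only numpy, scipy, OpenCV 4.12 (cv2) and the standard library are available. Lean on these libraries where they do the work, as an engineer would, in place of code of your own. Each camera call takes 0.05 s, during which the arm holds its last target. There are 200 camera calls.

## Working session

There is one attempt and no reset: what is moved stays moved. The work goes in short steps, each a Python script; the robot and the scene stay as the last script left them, time stands still between calls to the robot, and variables do not carry over. Pictures are saved under pics/ and viewed, at most 10 in all, crops included, and the job is handed in when it is done.

```bash
mkdir -p pics; python3 - <<'E'
from rig import *
import cv2,numpy as np
for n in("top","side"):
    c=camera(n); cv2.imwrite(f"pics/{n}0.png",c["frame"]); np.savez(f"{n}0.npz",**{k:c[k] for k in("mtx","R","t")})
    print(n,c["mtx"].round(1).tolist(),(-c["R"].T@c["t"]).round(3),c["R"].round(3).tolist())
s=get_state();print(s["clock"],s["ee_rot"],s["wrist_force"],s["grip_width"])
E
ls
```

```text
top [[486.1, 0.0, 256.3], [0.0, 486.1, 189.6], [0.0, 0.0, 1.0]] [ 0.153 -0.014  1.516] [[-0.039, -0.999, -0.004], [-0.976, 0.039, -0.213], [0.213, -0.005, -0.977]]
side [[391.7, 0.0, 257.8], [0.0, 391.7, 184.3], [0.0, 0.0, 1.0]] [ 0.354 -0.755  0.667] [[0.99, -0.144, -0.001], [-0.093, -0.628, -0.773], [0.111, 0.765, -0.635]]
0.1 [-1.79893904e+02 -9.60473613e-03  1.69472588e+01] [-0.1743736   0.39407151 -0.34954699] 0.08498349511320731
pics
side0.npz
top0.npz
```

View pics/top0.png

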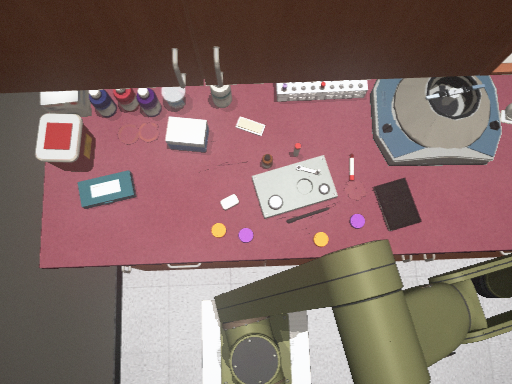

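View pics/side0.png

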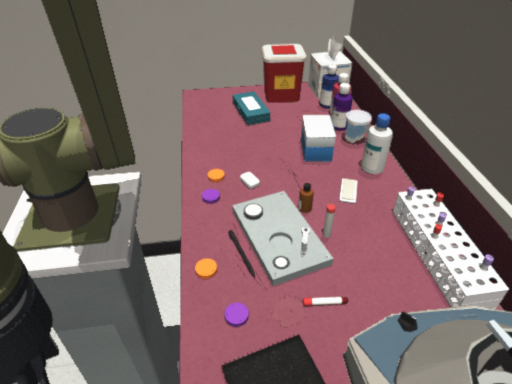

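The top view shows the block centred near (295,186), the large disc at (275,202), the empty recess at (305,186), the small disc at (324,189) and the keeper arm around (298,167)–(319,172). The side view shows the same, with the disc at (254,211), recess at (281,240), small disc at (281,263) and pin near (305,235).

```bash
cat > h.py <<'E'
import cv2,numpy as np
def ray(c,uv,z):
    R,t,K=c["R"],c["t"],c["mtx"]; o=-R.T@t
    d=R.T@np.linalg.solve(K,[uv[0],uv[1],1.]); return o+d*(z-o[2])/d[2]
def pix(c,X):
    p=c["mtx"]@(c["R"]@np.asarray(X,float)+c["t"]); return p[:2]/p[2]
E
python3 - <<'E'
from h import *
out=[]
for n,(x0,x1,y0,y1) in dict(top=(240,350,145,225),side=(225,335,185,285)).items():
    im=cv2.imread(f"pics/{n}0.png"); c=np.load(f"{n}0.npz")
    hsv=cv2.cvtColor(im,cv2.COLOR_BGR2HSV)
    m=((hsv[...,1]<70)&(hsv[...,2]>90)).astype(np.uint8)*255
    m2=np.zeros_like(m);m2[y0:y1,x0:x1]=m[y0:y1,x0:x1]
    m2=cv2.morphologyEx(m2,cv2.MORPH_OPEN,np.ones((5,5)))
    k=max(cv2.findContours(m2,cv2.RETR_EXTERNAL,cv2.CHAIN_APPROX_NONE)[0],key=cv2.contourArea)
    P=np.array([ray(c,p[0],.022)[:2] for p in k],np.float32)
    r=cv2.minAreaRect(P*1000); print(n,"block rect",r)
    w=im.copy(); w=w[y0:y1,x0:x1]
    # white windows
    mw=((hsv[...,1]<40)&(hsv[...,2]>215)).astype(np.uint8)
    mm=np.zeros_like(mw);mm[y0:y1,x0:x1]=mw[y0:y1,x0:x1]
    N,L,S,C=cv2.connectedComponentsWithStats(mm)
    for i in range(1,N):
        if S[i,4]>5: print(C[i].round(1),S[i,2:5],ray(c,C[i],.022).round(4),ray(c,C[i],.034).round(4))
    cv2.imwrite(f"pics/{n}0c.png",cv2.resize(w,None,fx=5,fy=5,interpolation=cv2.INTER_CUBIC))
E
python3 -c "
import cv2,numpy as np
a=cv2.imread('pics/top0c.png');b=cv2.imread('pics/side0c.png')
print(a.shape,b.shape)"
```

```text
top block rect ((486.53741455078125, -140.56138610839844), (144.88455200195312, 244.52279663085938), 14.539185523986816)
[293.3 184.9] [  84   61 2725] [ 0.4901 -0.1383  0.022 ] [ 0.4874 -0.1373  0.034 ]
[323.9 188.4] [ 7  8 40] [ 0.4748 -0.2338  0.022 ] [ 0.4723 -0.232   0.034 ]
[275.3 201.2] [ 12  11 109] [ 0.4402 -0.0792  0.022 ] [ 0.4379 -0.0786  0.034 ]
side block rect ((492.0849609375, -151.04518127441406), (147.22840881347656, 256.26873779296875), 14.455819129943848)
[252.9 209.1] [ 16  11 136] [ 0.4416 -0.069   0.022 ] [ 0.44   -0.0818  0.034 ]
[305.1 234.5] [10 16 88] [ 0.5462 -0.1687  0.022 ] [ 0.5427 -0.1796  0.034 ]
[280.8 261.7] [11  9 77] [ 0.4777 -0.237   0.022 ] [ 0.4754 -0.2466  0.034 ]
(400, 550, 3) (500, 550, 3)
```

View pics/top0c.png

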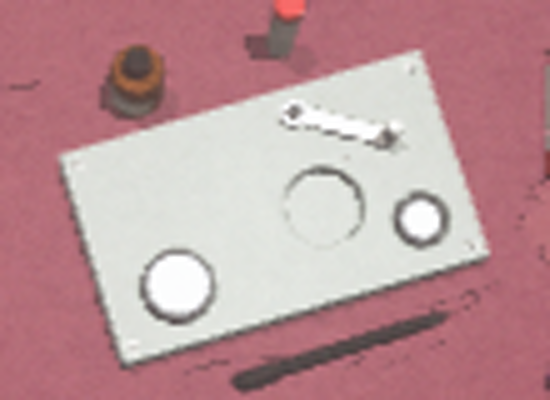

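View pics/side0c.png

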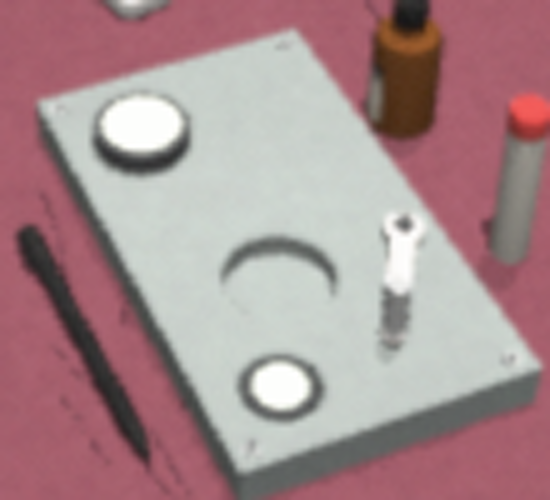

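Crops: the disc is at crop (178,286) in top and (142,128) in side. The recess is at (323,207) in top. The keeper pivot is at (293,112) with the pin at (388,138), so the keeper is roughly 60° open. I'll check the model numbers against these and move above the start of the push.

```bash
cat >> h.py <<'E'
B=np.array([.489,-.1425]); YAW=14.5
def w(lx,ly): # block mm -> world xy
    a=np.radians(YAW); return B+np.array([[np.cos(a),-np.sin(a)],[np.sin(a),np.cos(a)]])@np.array([lx,ly])/1000
def loc(p):
    a=np.radians(YAW); return np.array([[np.cos(a),np.sin(a)],[-np.sin(a),np.cos(a)]])@(np.asarray(p)[:2]-B)*1000
E
python3 - <<'E'
from h import *
from rig import *
T,S=np.load("top0.npz"),np.load("side0.npz")
un=lambda u,v,x0,y0:((u+.5)/5-.5+x0,(v+.5)/5-.5+y0)
print("recess meas",loc(ray(T,un(323,207,240,145),.022)))
print("hinge",loc(ray(T,un(293,112,240,145),.030)),"S",loc(ray(S,un(404,223,225,185),.030)))
print("pin base/top",loc(ray(T,un(392,138,240,145),.045)),"S base",loc(ray(S,un(388,350,225,185),.029)))
for l,z in(((70,120),.022),((70,-120),.022),((-70,-120),.022),((-70,120),.022)):
    print(l,[((pix(c,[*w(*l),z])-o+.5)*5-.5).round(0).tolist() for c,o in((T,(240,145)),(S,(225,185)))])
D=np.array([.439,-.080]); r=w(-10,-30); d=r-D; yaw=np.degrees(np.arctan2(d[1],d[0])); u=d/np.linalg.norm(d)
print("disc",loc(D),"len",np.linalg.norm(d),yaw)
p=D-.038*u
grip(.030); goto([*p,.15],[180,0,yaw]); s=get_state(); print(s["clock"],s["qpos"],s["tcp_pos"],s["grip_width"],s["wrist_force"])
for n in("top","side"): cv2.imwrite(f"pics/{n}1.png",camera(n)["frame"])
E
```

```text
recess meas [-11.17205319 -27.94271433]
hinge [ 51.34090574 -27.4820191 ] S [ 53.18452868 -31.92991289]
pin base/top [ 14.06974999 -79.08639849] S base [ 12.44894366 -93.98109084]
(70, 120) [[61.0, 153.0], [291.0, 26.0]]
(70, -120) [[421.0, 48.0], [536.0, 364.0]]
(-70, -120) [[492.0, 253.0], [235.0, 469.0]]
(-70, 120) [[125.0, 362.0], [32.0, 98.0]]
disc [-32.75863177  73.02822773] len 0.10551194732479903 -63.04356621015917
2.8417 [-1.19858360e+01  1.21607240e+01  1.11502711e+02 -1.27643683e-02
  5.62946246e+01  1.41072594e+02] [ 0.42219041 -0.04655648  0.15017799] 0.030023567647732355 [-0.1775541   0.29566109 -1.16045504]
```

```bash
cat > push.py <<'E'
from h import *
from rig import *
D=np.array([.439,-.080]); r=w(-10,-30); d=r-D; L=np.linalg.norm(d); u=d/L; yaw=np.degrees(np.arctan2(d[1],d[0]))
E
python3 - <<'E'
from push import *
p=D-.038*u
servo_line([*p,.052],max_speed=.1); hold(.1)
f0=get_state()["wrist_force"][2]; z=.052
while z>.030:
    z-=.001; servo_line([*p,z],max_speed=.02); s=get_state()
    if s["wrist_force"][2]-f0>3: break
print("touch z",z,s["wrist_force"]-0,f0,s["tcp_pos"],s["clock"])
servo_line([*p,z+.003],max_speed=.02)
for n in("top","side"):
    f=camera(n)["frame"]; cv2.imwrite(f"pics/{n}2.png",f)
cv2.imwrite("pics/side2c.png",cv2.resize(f[150:300,200:350],None,fx=4,fy=4,interpolation=cv2.INTER_CUBIC))
print(get_state()["clock"])
E
```

```text
touch z 0.03999999999999999 [-2.80660654  0.11738308  8.60087233] 0.03264026635434 [ 0.42186718 -0.04612787  0.04055556] 7.175
7.575
```

View pics/side2c.png

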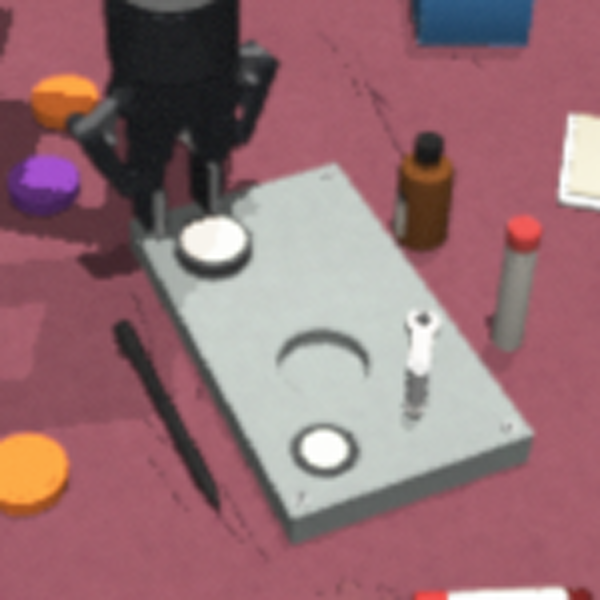

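The side picture shows the two fingers standing symmetrically behind the disc, which is at (213,240). The tips are just above the deck. I'll push most of the way, then look.

```bash
cat >> h.py <<'E'
def disc_px(c,near):
    im=c["frame"]; hsv=cv2.cvtColor(im,cv2.COLOR_BGR2HSV)
    m=((hsv[...,1]<45)&(hsv[...,2]>205)).astype(np.uint8)
    N,L,S,C=cv2.connectedComponentsWithStats(m)
    return [(C[i].round(1).tolist(),int(S[i,4])) for i in range(1,N) if S[i,4]>25 and np.linalg.norm(C[i]-near)<12]
E
python3 - <<'E'
from push import *
servo_line([*(r-.0484*u),.043],max_speed=.05); hold(.1)
s=get_state(); print(s["clock"],s["tcp_pos"],s["wrist_force"],loc(s["tcp_pos"]))
exp=r-.020*u; print("expected",loc(exp))
for n in("top","side"):
    c=camera(n); cv2.imwrite(f"pics/{n}3.png",c["frame"])
    for q,a in disc_px(c,pix(c,[*exp,.034])): print(n,q,a,loc(ray(c,q,.034)).round(1))
cv2.imwrite("pics/side3c.png",cv2.resize(c["frame"][150:300,200:350],None,fx=4,fy=4,interpolation=cv2.INTER_CUBIC))
E
```

```text
9.725 [ 0.4648308  -0.13076638  0.04303187] [ 0.37481874 -0.05502092  0.06975325] [-20.461486    17.41135987]
expected [-14.31394403 -10.470794  ]
side [275.8, 231.8] 124 [-13.2 -16.8]
```

View pics/side3c.png

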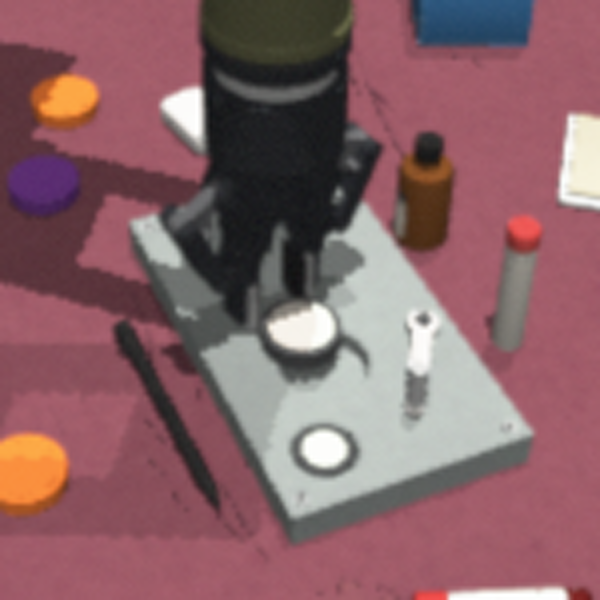

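The disc is nested between the fingertips at crop (301,327), its leading part over the recess with the rim still visible at (355,355). I'll step on in small moves, watching force and the image.

```bash
python3 - <<'E'
from push import *
f0=get_state()["wrist_force"]
for k in range(18,-3,-2):
    servo_line([*(r-(.0284+k*.001)*u),.043],max_speed=.03)
    f=get_state()["wrist_force"]-f0; fu=float(-f[:2]@u)
    c=camera("side"); 
    print(k,round(fu,2),f.round(1)[2],[(q,a) for q,a in disc_px(c,np.array([279,237]))])
    if fu>15: break
    cv2.imwrite("pics/side4c.png",cv2.resize(c["frame"][190:270,230:330],None,fx=6,fy=6,interpolation=cv2.INTER_CUBIC))
print(get_state()["clock"],"seated pred",pix(c,[*r,.022]),"on deck",pix(c,[*r,.034]))
E
```

```text
18 -0.29 1.4 [([276.4, 232.5], 124)]
16 0.99 1.0 [([276.7, 233.1], 125)]
14 0.52 0.8 [([277.4, 233.5], 130)]
12 0.29 0.9 [([278.3, 235.0], 166)]
10 0.33 -0.1 [([279.2, 236.1], 175)]
8 0.22 0.4 [([279.5, 236.6], 177)]
6 1.01 0.1 [([279.9, 237.3], 181)]
4 0.01 1.0 [([280.9, 238.5], 159)]
2 0.11 0.2 [([281.1, 239.1], 158)]
0 0.77 -0.3 [([280.9, 240.7], 129)]
-2 0.13 0.2 [([281.0, 240.9], 123)]
13.125 seated pred [279.47652392 239.15428418] on deck [279.66115902 235.42089725]
```

View pics/side4c.png

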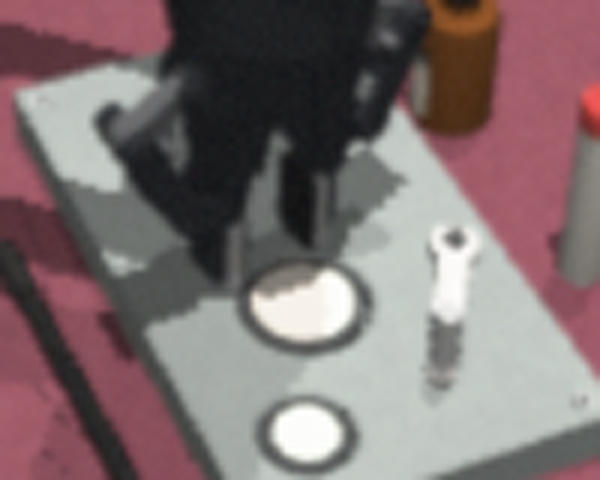

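The disc at crop (306,305) now looks flush in the recess, with the same thin ring as the small disc at (306,433). I'll retreat, set the finger gap for the pin, and look from a clear pose near the keeper.

```bash
python3 - <<'E'
from push import *
p=r-.034*u; servo_line([*p,.043],max_speed=.05); servo_line([*p,.15],max_speed=.15)
grip(.006)
goto([*w(70,-130),.17],[180,0,165])
ims=[]
for n in("top","side"):
    c=camera(n); o=pix(c,[*w(10,-55),.03]).astype(int)
    np.savez(f"{n}5.npz",**c)
    ims.append(cv2.resize(c["frame"][o[1]-38:o[1]+38,o[0]-33:o[0]+33],None,fx=6,fy=6,interpolation=cv2.INTER_CUBIC)); print(n,o-[33,38],disc_px(c,pix(c,[*r,.022])))
cv2.imwrite("pics/c5.png",np.hstack(ims)); print(get_state()["clock"],get_state()["qpos"].round(0),get_state()["grip_width"])
E
```

```text
top [277 138] []
side [259 203] []
18.1333 [ -27.   26.   84.    0.   69. -102.] 0.005966602396854309
```

View pics/c5.png

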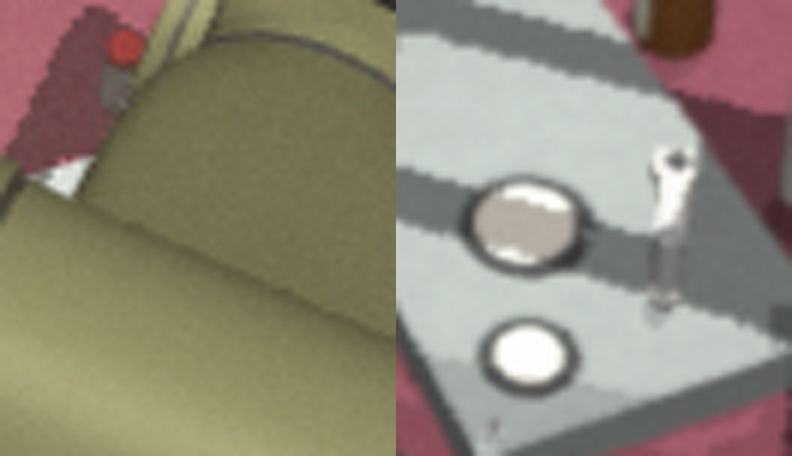

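The disc is seated flush in the side view (right half, (525,225)). The keeper pin shows at about (665,265), with its foot near (658,310). I'll compute the keeper angle from the pin's foot and top in both views.

```bash
python3 - <<'E'
from h import *
T,S=np.load("top0.npz"),np.load("side0.npz")
for q in(45,50,55,60,65):
    a=np.radians(q); p=w(52-62*np.cos(a),-30-62*np.sin(a))
    print(q,loc(p).round(0),[[((pix(c,[*p,z])-o+.5)*5-.5).round(0).tolist() for z in(.029,.058)] for c,o in((T,(240,145)),(S,(225,185)))])
print([((pix(c,[*w(52,-30),.032])-o+.5)*5-.5).round(0).tolist() for c,o in((T,(240,145)),(S,(225,185)))])
E
```

```text
45 [  8. -74.] [[[384.0, 155.0], [389.0, 144.0]], [[357.0, 319.0], [361.0, 273.0]]]
50 [ 12. -77.] [[[388.0, 148.0], [393.0, 136.0]], [[369.0, 323.0], [374.0, 276.0]]]
55 [ 16. -81.] [[[390.0, 140.0], [396.0, 128.0]], [[382.0, 325.0], [387.0, 279.0]]]
60 [ 21. -84.] [[[392.0, 132.0], [398.0, 120.0]], [[395.0, 327.0], [400.0, 280.0]]]
65 [ 26. -86.] [[[394.0, 124.0], [399.0, 112.0]], [[407.0, 328.0], [413.0, 281.0]]]
[[297.0, 109.0], [400.0, 218.0]]
```

```bash
cat > keep.py <<'E'
from h import *
from rig import *
Z=.057
def pose(q,b):
    a=np.radians(q); p=w(52-62*np.cos(a)+b*np.sin(a),-30-62*np.sin(a)-b*np.cos(a)); return p,[180,0,104.5+q]
E
python3 - <<'E'
from keep import *
p,o=pose(56,29); print(loc(p))
goto([*p,.13],o); servo_line([*p,Z],max_speed=.12); f0=get_state()["wrist_force"]; print(f0)
for q in list(range(52,-1,-4)):
    p,o=pose(q,15); servo_line([*p,Z],o,max_speed=.05)
    f=get_state()["wrist_force"]-f0; print(q,f.round(1))
    if np.linalg.norm(f)>12: break
else:
    for k in range(1,8):
        p,o=pose(0,15-k); servo_line([*p,Z],o,max_speed=.02); hold(.05)
        f=get_state()["wrist_force"]-f0; print("k",k,f.round(1))
        if np.linalg.norm(f[:2])>6: break
c=camera("side"); cv2.imwrite("pics/side6c.png",cv2.resize(c["frame"][170:280,225:345],None,fx=5,fy=5,interpolation=cv2.INTER_CUBIC))
print(get_state()["clock"])
E
```

```text
[ 41.37212959 -97.6169237 ]
[ 0.81794238 -0.29464946 -0.04162863]
52 [-1.5  0.6 -0.1]
48 [-0.8  0.6 -0.3]
44 [-0.7  0.4  0.7]
40 [-0.   1.2 -0.3]
36 [-0.4 -0.   0.5]
32 [-0.7  0.4 -1.5]
28 [-0.8  0.3  0. ]
24 [-0.6  0.7  0.1]
20 [-1.6  0.1  1.2]
16 [-0.8 -0.   0.3]
12 [-1.4  0.2  0. ]
8 [-0.4  0.3 -0.1]
4 [-0.8 -0.2  0. ]
0 [-1.3  0.2  0.1]
k 1 [-0.5 -1.6  0. ]
k 2 [ 0.6 -5.5 -1.8]
k 3 [ 0.6 -6.2 -1.9]
23.9583
```

View pics/side6c.png

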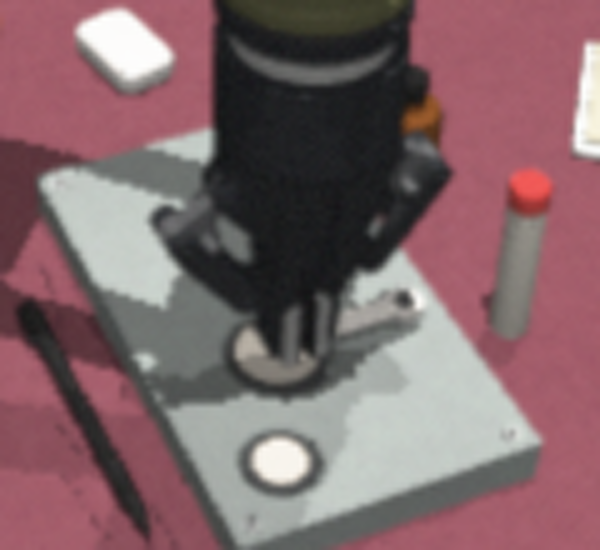

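The arm lies across the disc at crop (330,335). The force jumped from about 1 N to 6 N within 2 mm of the predicted closed position, so the stop has been reached. Next I back off, clear and check.

```bash
python3 - <<'E'
from keep import *
p,o=pose(0,28); servo_line([*p,Z],max_speed=.06); servo_line([*p,.2],max_speed=.15)
move_joints([-77.263,17.578,86.31,0,76.112,-4.211])
ims=[]
for n in("top","side"):
    c=camera(n); o=pix(c,[*w(0,-20),.03]).astype(int)
    ims.append(cv2.resize(c["frame"][o[1]-50:o[1]+50,o[0]-50:o[0]+50],(400,400),interpolation=cv2.INTER_CUBIC))
    for X in([*w(52,-30),.032],[*w(-10,-30),.029],[*w(-10,-30),.058]): print(n,((pix(c,X)-o+50+.5)*4-.5).round(0))
cv2.imwrite("pics/c7.png",np.hstack(ims)); print(get_state()["clock"])
E
```

```text
top [197. 139.]
top [221. 213.]
top [225. 205.]
side [296. 186.]
side [196. 221.]
side [198. 185.]
27.325
```

View pics/c7.png

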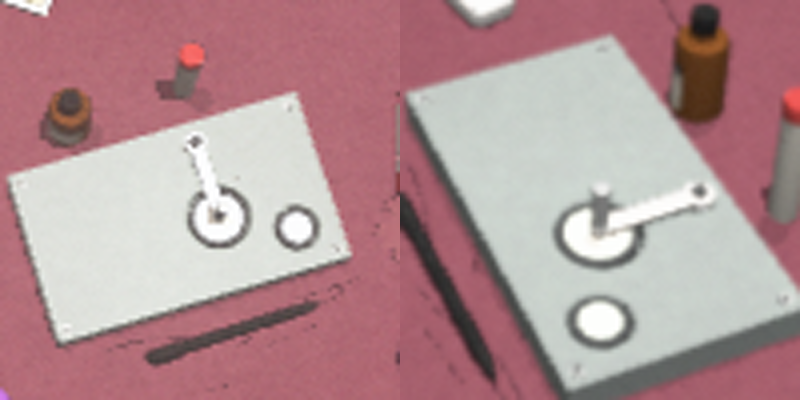

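Both views show the disc flush with the pin over its centre: (217,215) in top, with the hinge at (195,142). The arm direction matches the closed prediction, and the bottle, vial, marker and small disc are in place.

```bash
python3 -c "
from rig import *
print(finish_job())"
```

```text
the job is handed in; nothing more can be done
None
```

The job is handed in: the large disc sits flush in its recess, the keeper is closed over it against its stop, and the arm finished clear at about 27 s; no verdict came back.

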